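Pack a sample carry box in two layers

ROBOT

A 6-joint arm with a two-finger parallel gripper is mounted at the origin on a cart in front of the work surface, level with it; the furniture and walls round the work are solid. World frame = base frame: x ahead of the robot, y to its left, z up, the work surface at z = 0. Lengths are in m, angles in rad, forces in N, time in s.
With the tool pointing down it reaches from about 0.275 to 0.725 m from the base axis. Payload 15.9 kg.
Tool frame: the origin (TCP) lies midway between the tips of the shut fingers; the grasp point (between the pads) lies 19 mm behind it (manip.grip_depth is the distance from the TCP to the grasp point, in m); z points along the fingers, y is the line along which they close (so a half turn about z gives the same grasp; the last joint's range is limited). The gripper opens to 85 mm and grips with 20 to 120 N. Pads are 22 mm wide; open, the fingers measure 114 mm over their backs; the gripper's body (76 mm by 85 mm) begins 54 mm behind the grasp point. The pads swing forward as they close: fully open they stand 13 mm farther back than shut.
Start: joints at [-1.238, 0.213, -0.034, 1.323, 0, 1.571], TCP at [0.163, -0.473, 0.231] pointing down, gripper open.
Joint ranges: [-2.98, 2.98], [-0.74, 1.72], [-1.14, 1.35], [-2.1, 2.04], [-1.57, 1.44], [-3.14, 3.14]. Speed limits (rad/s): [1.89, 1.89, 2.39, 2.57, 3.14, 3.14].

INTERFACE

Orientations are given as a rotation vector (axis times angle).
In Python, from plant import manip gives the robot as it stands.
- The arm moves only by the tool jog_arm, never from a script. Its argument "moves" is a list of rows, each an object of numbers: "x", "y", "z": the shift along the tool's x, y, z in mm; "twist": the turn about the tool's z in degrees; "gripper": the finger opening in mm, from 0 to 85.4. In form: [{"x": .., "y": .., "z": .., "twist": .., "gripper": ..}, ...]. A call has exactly 8 rows; each row shifts and turns the commanded pose from where the row before left it, along the tool's axes as they then stand; what a row does not reach is not made up. A row lasts 1/10 s, in which the tool goes at most 50 mm and 8.59 degrees, less where a joint would pass 70% of its speed; a pose out of reach is approached as far as the arm can. A call with a gripper value outside its range is refused whole. The fingers move at their own pace and stop on an object; "force" is the grip in N (left out, the last holds). Time passes only in rows, so rows that do not move let the fingers close, or fill a call up. It gives the time, the measured TCP pose, the force, the opening and the grip force at its end, in the units of the state.
- manip.get_state(): the state, without advancing time (a new reading comes with each control period).
- manip.get_image(name): name is "scene" or "top" or "wrist"; returns the picture (384x512x3 uint8, red, green, blue); there is no depth.
- manip.camera_info(name): a dict with "mtx" (3x3 intrinsics, pixels), "distortion" ([k1, k2, p1, p2, k3] as OpenCV has them; the pictures are not rectified), "origin" and "attitude" of the camera in the world. Camera axes: x right, y down, z forward; pixel columns grow to the right and rows downward; lengths in m; the calibration is good to about 2 mm. A picture is of the moment at which its call begins: read the wrist's pose just before it. camera_info takes no time and is no camera call; for the wrist camera it gives the pose at the moment of the call.
- manip.job_done(): hands the job in; it is judged then, once.
Trained networks look in the newest picture that a camera, given by its name, has taken for a name from the list of things; names that differ only in an ending like _2 or _b are one class to them, and where a whole thing is asked for, a point or a joint stands for the part that bears it (a point fixed in the world has none). Each returns a list of dicts, best first, with "score" (0 to 1); they miss things now and then, are a little off and sometimes report something else, mostly with a low value. They report only what shows in the picture. A call takes as long as a camera call. They do not tell look-alikes from the thing itself.
- manip.cut_out(label, camera): "region" (384x512 bool, what is visible of it) and "rect" ([left, top, right, bottom] in pixels, round what is visible of it).
The state is a dict: "time_s": time; "joint_positions": joint angles; "dq": joint speeds; "tau": joint torques, N m; "ee_pos": TCP position; "tool_rot": TCP orientation; "contact_force": force on the tool from outside, world axes, zero at the start; "moment": the same for the moment, N m; "width": finger opening in m; "finger_force": force on a finger pad.
Only numpy, scipy, OpenCV 4.12 (cv2) and the standard library are available. Lean on these libraries where they do the work, as an engineer would, in place of code of your own. Each camera call takes 0.05 s, during which the arm holds its last target. There are 200 camera calls.

TASK

Finish packing the white carry box for the courier. One glass vial already stands in it: stand the other one upright in the empty bay, so that the partition keeps the two from knocking together, then seat the divider plate level on the corner posts above them, and last lay the petri dish flat on the divider beside the handle. Set things down rather than dropping them, and leave the flask and the reagent bottle where they are.

Things in the scene. Friction and masses are not known exactly. Their poses are not given: they have to be found in the camera images.
- box: White open sample carry box, fixed. Outside 140 (its x) x 180 (its y) x 88 mm high, rim and clips add up to 9 mm; inside 130 x 170 mm, floor 4 mm thick. A partition along x at y = 0, 4 mm thick, top 44 mm above the bench, makes two bays, each 130 (x) x 83 mm (y). Origin: centre of its underside on the bench, z up; a half turn changes nothing.
- bay_0 (a point): Centre of the floor of the box's bay on its -y side, 4 mm above the bench, 43.5 mm from the box's middle.
- bay_1 (a point): Centre of the floor of the box's bay on its +y side, 4 mm above the bench, 43.5 mm from the box's middle.
- seat (a point): Middle of the box at the height of the tops of its four corner posts (16 x 16 mm, in the inner corners), 60 mm above the bench. The seated divider's origin lies here, within 3 mm; its handle's top is then 84 mm above the bench, below the rim.
- vial_a: The glass screw-cap vial with a black cap that still stands on the bench, 27 mm diameter, 52 mm high, about 30 g. Origin: centre of its underside, z up to the cap.
- vial_b: The like vial (27 mm diameter, 52 mm high) that already stands on the floor of the box, in the bay on the box's -y side. Origin: centre of its underside, z up.
- divider: Aluminium divider plate, 124 (its x) x 164 (its y) x 4 mm, about 160 g, lying flat, black strap handle up; it drops into the box with 3 mm play a side, long side along the box's y, either way round. Origin: centre of its underside, z up.
- handle (a point): Centre of the divider's handle bar, 19 mm above the plate's underside. The bar is 66 mm long along the divider's x, 10 mm wide (y) and 10 mm high, with a 10 mm gap to the plate; pinch it from above across the divider's y. It stands in the middle of the plate.
- dish: Closed round petri dish, 58 mm diameter, 14 mm high, about 30 g, lying flat. Origin: centre of its underside, z up. It fits on the divider on either side of the handle, centred some 43 mm from the middle along y; there hold it across the box's short side (x), as the handle is in the way of fingers along y.
- flask: Glass conical flask, 63 mm diameter, 102 mm high, standing behind the work; a bystander. Origin: centre of its underside, z up. Behind it a wall shelf hangs 0.54 m over the bench, from 0.61 m ahead of the robot and 0.23 m to its left onwards.
- bottle: Screw-cap reagent bottle with a blue cap, 56 mm diameter, 105 mm high, standing behind the work; a bystander. Origin: centre of its underside, z up.
Not all that is in view belongs to the job. What is shaped like the vial_a but brown or pink is not meant.

How it is judged:
By the outcome, as a careful person would: the job done as asked, in the order asked, and still so for the second after the job is handed in, with the robot touching nothing.
It also fails if it takes over 61 s, if anything falls off the work surface, if the arm or the gripper's body presses on something with over 40 N, if the wrist force passes 120 N, or if a joint passes its speed limit or range.

## Working session

There is one attempt and no reset: what is moved stays moved. The work goes in short steps, Python scripts to look and compute and a tool call to move; the robot and the scene stay as the last step left them, time stands still between calls to the robot, and variables do not carry over. Pictures are saved under pics/ and viewed, at most 10 in all, crops included, and the job is handed in when it is done.

Besides the shell and the picture viewer there is one more tool, called as name(argument=value, ...), one argument or row to a line, values as JSON. jog_arm: Moves the arm, as the interface text tells. Its arguments: {"type":"object","properties":{"moves":{"type":"array","items":{"type":"object","properties":{"x":{"type":"number"},"y":{"type":"number"},"z":{"type":"number"},"twist":{"type":"number"},"gripper":{"type":"number"}}}},"force":{"type":"number"}},"required":["moves"]}

```bash
mkdir -p pics
cat > h.py <<'E'
import numpy as np, cv2
from scipy.spatial.transform import Rotation as R
from plant import manip
def cam(n):
    c=manip.camera_info(n); A=np.array(c["attitude"],float)
    A=A if A.shape==(3,3) else R.from_rotvec(A).as_matrix()
    return np.array(c["mtx"]),np.array(c["distortion"]),np.array(c["origin"]),A
def ray(c,px,z):
    K,D,o,A=c; u=cv2.undistortPoints(np.array(px,float).reshape(-1,1,2),K,D).reshape(-1,2)
    d=np.c_[u,np.ones(len(u))]@A.T
    return o+d*((z-o[2])/d[:,2])[:,None]
def proj(c,P):
    K,D,o,A=c; Q=(np.array(P,float).reshape(-1,3)-o)@A
    return cv2.projectPoints(Q,np.zeros(3),np.zeros(3),K,D)[0].reshape(-1,2)
def save(n,im,s=None):
    cv2.imwrite("pics/"+n+".png",im[...,::-1])
E
python3 - <<'E'
from h import *
for n in("top","scene"):
    print(n,manip.camera_info(n))
im=manip.get_image("top"); im2=manip.get_image("scene")
save("top0",cv2.resize(im,None,fx=1.5,fy=1.5)); save("scene0",cv2.resize(im2,None,fx=1.5,fy=1.5))
for n in("top","scene"):
  for l in("vial_a","divider","dish","box","flask","bottle"):
    for d in manip.cut_out(l,n)[:4]:
        m=d["region"]; ys,xs=np.nonzero(m); print(n,l,round(d["score"],2),np.round(d["rect"]),m.sum(),xs.mean().round(1),ys.mean().round(1))
s=manip.get_state();print(s)
E
```

```text
top {'mtx': array([[475.27830938,   0.        , 254.63827155],
       [  0.        , 475.27830938, 190.71033839],
       [  0.        ,   0.        ,   1.        ]]), 'distortion': array([-0.1392248,  0.       ,  0.       ,  0.       ,  0.       ]), 'origin': array([0.41852344, 0.20072392, 0.98601858]), 'attitude': array([-2.15251596,  2.11818348, -0.15769321])}
scene {'mtx': array([[356.84340961,   0.        , 247.40963927],
       [  0.        , 356.84340961, 192.38654755],
       [  0.        ,   0.        ,   1.        ]]), 'distortion': array([0.0118899, 0.       , 0.       , 0.       , 0.       ]), 'origin': array([ 0.16368868, -0.34741718,  0.54005479]), 'attitude': array([-2.07849873,  0.69498217, -0.36735982])}
top vial_a 0.76 [375. 172. 390. 182.] 183 381.0 175.4
top vial_a 0.71 [269. 197. 279. 212.] 159 274.0 203.5
top vial_a 0.69 [242. 224. 252. 238.] 140 246.9 230.7
top vial_a 0.64 [222. 187. 232. 202.] 161 226.2 194.1
top divider 0.64 [149. 219. 216. 301.] 4741 182.2 258.8
top dish 0.73 [238. 274. 263. 306.] 687 250.8 291.1
top dish 0.26 [150. 218. 216. 301.] 4750 182.2
[... 770 characters left out ...]
time_s': 0.7, 'joint_positions': array([-1.23795652e+00,  2.12892309e-01, -3.43893805e-02,  1.32348035e+00,
        1.41112400e-05,  1.57081111e+00]), 'dq': array([-5.53046591e-04,  7.48053704e-04,  8.09079559e-04, -1.57833069e-05,
        1.51533181e-03, -9.37948564e-04]), 'tau': array([ 1.74286102e-03, -6.85836339e+01,  4.87268329e+01,  1.10243167e-03,
        2.83039053e-04,  2.80071667e-06]), 'ee_pos': array([ 0.16336824, -0.47255735,  0.2313139 ]), 'tool_rot': array([3.09816165e+00, 5.20385448e-01, 3.07815524e-05]), 'contact_force': array([-0.1278025 ,  0.09173939,  1.14423373]), 'moment': array([-0.02219973,  0.00805615,  0.01261783]), 'finger_force': 0.0, 'width': 0.08556548211296175}
```

View pics/top0.png

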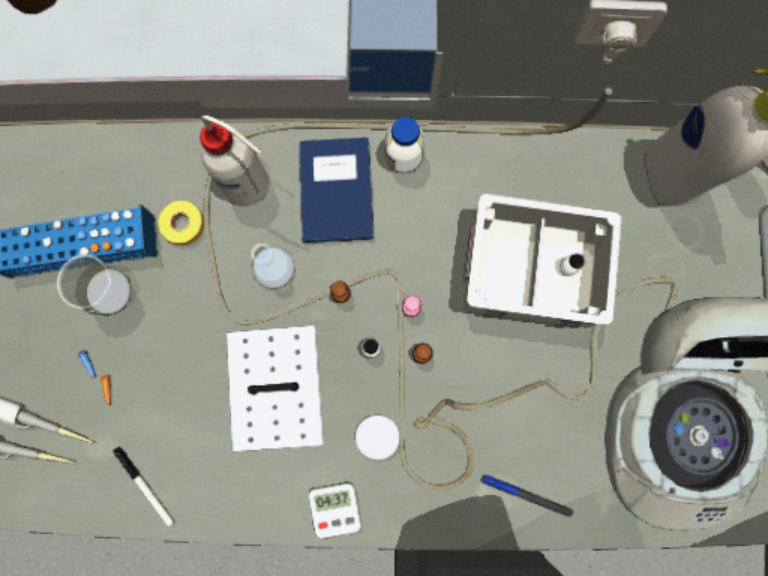

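View pics/scene0.png

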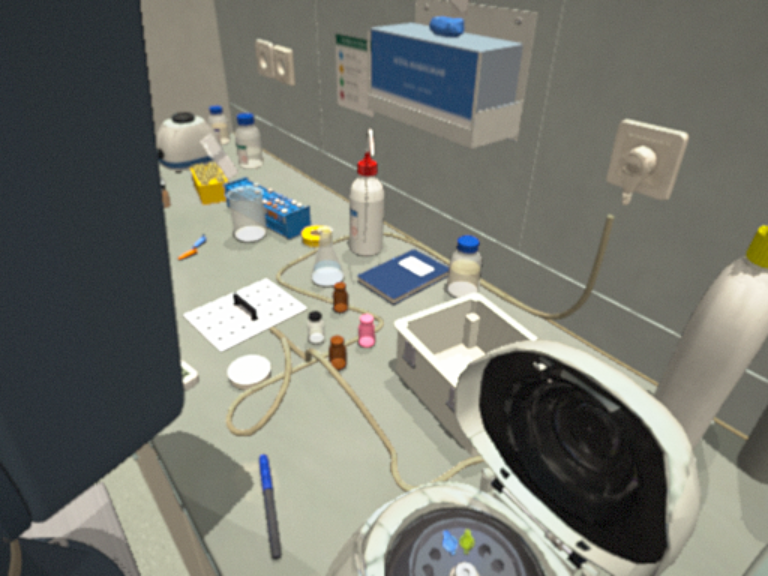

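The top view shows the candidates for vial_a (512x384 pixels): black cap (247,231), brown (226,194), brown (281,235), pink (274,204), and vial_b in the box (381,175). The black-capped one on the bench at (247,231) matches. The divider is at (183,259), the dish at (251,291), and the empty bay on the left at (336,175). Next I fit models to the masks.

```bash
cat > fit.py <<'E'
from h import *
from scipy.optimize import minimize
def cyl(x,y,th,r,h,z0=0):
    a=np.linspace(0,2*np.pi,40); c=np.c_[x+r*np.cos(a),y+r*np.sin(a),0*a]
    return np.r_[c+[0,0,z0],c+[0,0,z0+h]]
def blk(x,y,th,a,b,h,z0=0):
    q=np.array([(-a,-b),(a,-b),(a,b),(-a,b)])/2; q=q@np.array([[np.cos(th),np.sin(th)],[-np.sin(th),np.cos(th)]])+[x,y]
    return np.r_[np.c_[q,q[:,0]*0+z0],np.c_[q,q[:,0]*0+z0+h]]
def fit(c,mask,f,p0,S=4):
    big=cv2.resize(mask.astype(np.uint8),None,fx=S,fy=S,interpolation=cv2.INTER_LINEAR)
    def cost(p):
        h=cv2.convexHull(((proj(c,f(*p))+.5)*S-.5).astype(np.float32)); m=np.zeros_like(big)
        cv2.fillConvexPoly(m,np.round(h*16).astype(np.int32),1,shift=4); 
        return -(m&big).sum()/max((m|big).sum(),1)
    p0=np.array(p0,float); s=np.vstack([p0]+[p0+d for d in np.diag([.008,.008,.08])])
    r=minimize(cost,p0,method="Nelder-Mead",options=dict(initial_simplex=s,xatol=1e-5,fatol=1e-5)); return r.x,-r.fun
E
python3 - <<'E'
from fit import *
c=cam("top"); c2=cam("scene"); im=manip.get_image("top"); manip.get_image("scene")
def near(l,n,px):
    L=manip.cut_out(l,n); return min(L,key=lambda d:np.hypot(*(np.array([(d["rect"][0]+d["rect"][2])/2,(d["rect"][1]+d["rect"][3])/2])-px)))["region"]
W=[]
for l,px,px2,f in [("vial_a",(247,231),(211,219),lambda x,y,t:cyl(x,y,t,.0135,.052)),
 ("divider",(183,259),(163,209),lambda x,y,t:blk(x,y,t,.124,.164,.004)),
 ("dish",(251,291),(166,247),lambda x,y,t:cyl(x,y,t,.029,.014)),
 ("box",(361,174),None,lambda x,y,t:blk(x,y,t,.148,.188,.088)),
 ("vial_b",(381,175),None,lambda x,y,t:cyl(x,y,t,.0135,.052,.004)),("flask",(181,176),(217,173),lambda x,y,t:cyl(x,y,t,.0315,.004)),("bottle",(269,97),None,lambda x,y,t:cyl(x,y,t,.028,.105))]:
    p,s=fit(c,near(l,"top",px),f,[*ray(c,px,.02)[0,:2],0]); print(l,p.round(4),round(s,3))
    W.append(f(*p))
    if px2 and l!="flask":
        p2,s2=fit(c2,near(l,"scene",px2),f,p); print("   scene",p2.round(4),round(s2,3))
    if l=="box":
        t=p[2]; W+= [blk(*p,.130,.170,.001,.087),blk(*p,.130,.004,.001,.043)]
        print("bay/others",[ (p[:2]+s*.0435*np.array([-np.sin(t),np.cos(t)])).round(4) for s in(1,-1)])
S=3;x0,y0=140,110
o=cv2.resize(im[y0:310,x0:400],None,fx=S,fy=S,interpolation=cv2.INTER_CUBIC)
for P in W:
    h=len(P)//2
    for Q in(P[:h],P[h:]): cv2.polylines(o,[np.round(((proj(c,Q)-[x0,y0]+.5)*S)).astype(np.int32)],True,(255,0,0),1)
save("fit0",o)
E
```

```text
vial_a [0.4881 0.2253 0.    ] -0.0
   scene [ 0.5132  0.2148 -0.0652] -0.0
divider [0.4875 0.1567 1.0133] -0.0
   scene [0.4875 0.1567 1.0133] -0.0
dish [ 0.4299  0.2453 -0.2933] -0.0
   scene [ 0.4299  0.2453 -0.2933] -0.0fit.py:14: RuntimeWarning: overflow encountered in scalar negative
  return -(m&big).sum()/max((m|big).sum(),1)
Traceback (most recent call last):
ValueError: min() iterable argument is empty
```

```bash
sed -i 's/return -(m&big).sum()/return -float((m\&big).sum())/' fit.py
python3 - <<'E'
from fit import *
c=cam("top"); c2=cam("scene"); im=manip.get_image("top"); manip.get_image("scene")
def near(l,n,px):
    for k in range(3):
        L=[d for d in manip.cut_out(l,n) if abs((d["rect"][0]+d["rect"][2])/2-px[0])<12 and abs((d["rect"][1]+d["rect"][3])/2-px[1])<12]
        if L: return max(L,key=lambda d:d["score"])["region"]
        manip.get_image(n)
W=[]
for l,px,px2,f in [("vial_a",(247,231),(211,219),lambda x,y,t:cyl(x,y,t,.0135,.052)),
 ("divider",(183,259),(163,209),lambda x,y,t:blk(x,y,t,.124,.164,.004)),
 ("dish",(251,291),(166,247),lambda x,y,t:cyl(x,y,t,.029,.014)),
 ("box",(361,174),None,lambda x,y,t:blk(x,y,t,.148,.188,.088)),
 ("vial_b",(381,177),None,lambda x,y,t:cyl(x,y,t,.0135,.052,.004)),("bottle",(269,97),None,lambda x,y,t:cyl(x,y,t,.028,.105))]:
    m=near(l,"top",px)
    if m is None: print(l,"none"); continue
    p,s=fit(c,m,f,[*ray(c,px,.02)[0,:2],0]); print(l,p.round(4),round(s,3))
    W.append(f(*p))
    if px2:
        m=near(l,"scene",px2)
        if m is not None: p2,s2=fit(c2,m,f,p); print("   scene",p2.round(4),round(s2,3))
    if l=="box":
        t=p[2]; W+= [blk(*p,.130,.170,.001,.087),blk(*p,.130,.004,.001,.043)]
        print("bay/others",[ (p[:2]+s*.0435*np.array([-np.sin(t),np.cos(t)])).round(4) for s in(1,-1)])
S=3;x0,y0=140,110
o=cv2.resize(im[y0:310,x0:400],None,fx=S,fy=S,interpolation=cv2.INTER_CUBIC)
for P in W:
    h=len(P)//2
    for Q in(P[:h],P[h:]): cv2.polylines(o,[np.round(((proj(c,Q)-[x0,y0]+.5)*S)).astype(np.int32)],True,(255,0,0),1)
save("fit0",o)
print("flask px",ray(c,(181,180),.02), manip.get_state()["time_s"])
E
```

```text
vial_a [0.4865 0.2257 0.0413] 0.894
   scene [0.4888 0.226  0.0773] 0.7
divider [ 0.43    0.359  -1.4795] 0.98
   scene [ 0.4307  0.358  -1.5019] 0.93
dish [0.3672 0.2152 0.0615] 0.973
   scene [0.366  0.2145 0.1439] 0.914
box [ 6.016e-01 -5.000e-04 -1.196e-01] 0.943
bay/others [array([0.6068, 0.0427]), array([ 0.5965, -0.0437])]
vial_b [ 0.6054 -0.0484  0.0154] 0.765
bottle [0.7561 0.1843 0.111 ] 0.765
flask px [[0.59136024 0.36433084 0.02      ]] 1.7
```

View pics/fit0.png

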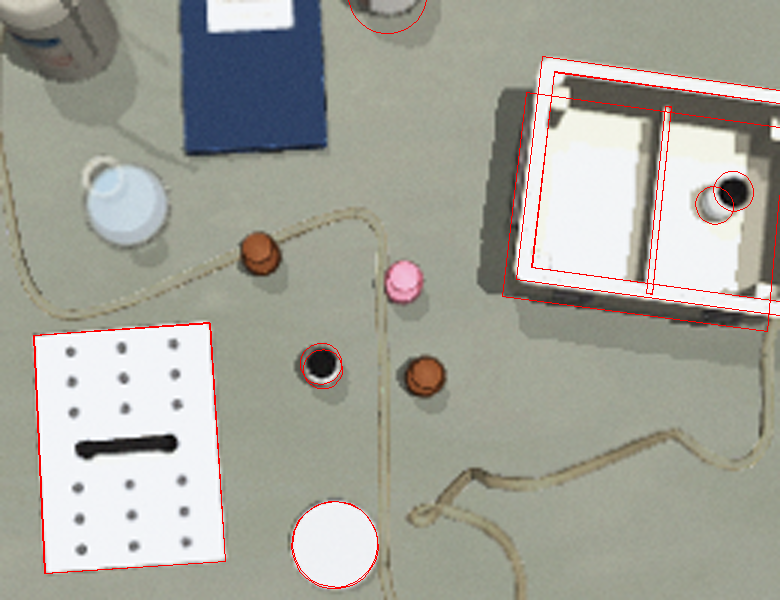

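The overlay fits: vial_a (black cap) at crop (321,366), divider (130,447), dish (335,545), and box rim and partition (658,200) all match. Next: a move-planning helper and a check of the centrifuge lid's height for the crossing.

```bash
cat > go.py <<'E'
import sys
from h import *
def plan(x,y,z,psi,s=None):
    s=s or manip.get_state(); p=np.array(s["ee_pos"]); M=R.from_rotvec(s["tool_rot"]).as_matrix()
    cur=np.degrees(np.arctan2(M[1,0],M[0,0])); tw=-((psi-cur+180)%360-180)
    d=M.T@(np.array([x,y,z])-p)*1000
    print("t",round(s["time_s"],2),"at",p.round(4),"psi",round(cur,2),"tilt",M[:,2].round(4),"q",np.round(s["joint_positions"],2))
    print("tool delta mm",d.round(1),"twist",round(tw,2),"w",round(s["width"],4),"F",np.round(s["contact_force"],1),"ff",round(float(s["finger_force"]),1))
    a=np.radians(psi); w=np.array([x,y,z])-p
    print("delta in final tool axes",(1000*np.array([w@[np.cos(a),np.sin(a),0],w@[np.sin(a),-np.cos(a),0],-w[2]])).round(1))
if __name__=="__main__": plan(*map(float,sys.argv[1:5]))
E
python3 - <<'E'
from go import *
a=cam("top");b=cam("scene")
for pt,ps in (((433,222),(317,267)),((493,200),(373,229))):
    for z in(.05,.1,.15,.2,.25,.3): print(z,ray(a,pt,z)[0,:2].round(2),ray(b,ps,z)[0,:2].round(2))
plan(.4873,.2258,.35,90)
E
```

```text
0.05 [ 0.51 -0.15] [ 0.55 -0.05]
0.1 [ 0.5  -0.13] [ 0.51 -0.08]
0.15 [ 0.5  -0.11] [ 0.47 -0.11]
0.2 [ 0.49 -0.09] [ 0.43 -0.14]
0.25 [ 0.49 -0.07] [ 0.39 -0.17]
0.3 [ 0.48 -0.06] [ 0.35 -0.2 ]
0.05 [ 0.55 -0.28] [ 0.73 -0.04]
0.1 [ 0.55 -0.25] [ 0.67 -0.07]
0.15 [ 0.54 -0.23] [ 0.61 -0.1 ]
0.2 [ 0.53 -0.2 ] [ 0.55 -0.14]
0.25 [ 0.53 -0.18] [ 0.5  -0.17]
0.3 [ 0.52 -0.15] [ 0.44 -0.2 ]
t 1.7 at [ 0.1633 -0.4726  0.2313] psi 19.07 tilt [ 0.  0. -1.] q [-1.24  0.21 -0.03  1.32  0.    1.57]
tool delta mm [ 534.3 -554.2 -118.7] twist -70.93 w 0.0855 F [-0.7  0.   0.4] ff 0.0
delta in final tool axes [ 698.4  324.  -118.7]
```

jog_arm(
  moves=[
    {"z": -30},
    {"z": -35},
    {"z": -35},
    {"z": -35},
    {"z": -15},
    {},
    {},
    {"gripper": 60},
  ],
)

```text
schema error: expected keys x, y, z, twist, gripper
```

jog_arm(
  moves=[
    {"x": 0, "y": 0, "z": -20, "twist": -8, "gripper": 60},
    {"x": 0, "y": 0, "z": -20, "twist": -8, "gripper": 60},
    {"x": 0, "y": 0, "z": -20, "twist": -8, "gripper": 60},
    {"x": 0, "y": 0, "z": -20, "twist": -8, "gripper": 60},
    {"x": 0, "y": 0, "z": -20, "twist": -8, "gripper": 60},
    {"x": 0, "y": 0, "z": -20, "twist": -8, "gripper": 60},
    {"x": 0, "y": 0, "z": -20, "twist": -8, "gripper": 60},
    {"x": 0, "y": 0, "z": -10, "twist": -8, "gripper": 60},
  ],
  force=30,
)

```text
time_s: 2.5
ee_pos: [0.1634, -0.4728, 0.3829]
tool_rot: [2.344, 2.089, -0.001]
contact_force: [0.3, -0.9, -0.7]
width: 0.06
finger_force: 0.0
```

```bash
python3 go.py .4873 .2258 .38 83.15
```

```text
t 2.5 at [ 0.1634 -0.4728  0.3829] psi 83.4 tilt [ 5.0e-04 -1.6e-03 -1.0e+00] q [-1.24  0.25  0.4   1.72 -0.    0.45]
tool delta mm [731.2 241.4   1.9] twist 0.25 w 0.06 F [ 0.3 -0.9 -0.7] ff 0.0
delta in final tool axes [732.2 238.3   2.9]
```

jog_arm(
  moves=[
    {"x": 20, "y": 7, "z": 0, "twist": 0, "gripper": 60},
    {"x": 40, "y": 13, "z": 0, "twist": 0, "gripper": 60},
    {"x": 40, "y": 13, "z": 0, "twist": 0, "gripper": 60},
    {"x": 40, "y": 13, "z": 0, "twist": 0, "gripper": 60},
    {"x": 40, "y": 13, "z": 0, "twist": 0, "gripper": 60},
    {"x": 40, "y": 13, "z": 0, "twist": 0, "gripper": 60},
    {"x": 40, "y": 13, "z": 0, "twist": 0, "gripper": 60},
    {"x": 40, "y": 13, "z": 0, "twist": 0, "gripper": 60},
  ],
)

```text
time_s: 3.3
ee_pos: [0.297, -0.185, 0.3815]
tool_rot: [2.352, 2.082, 0.0]
contact_force: [1.5, -0.6, 0.4]
width: 0.0601
finger_force: 0.0
```

jog_arm(
  moves=[
    {"x": 40, "y": 13, "z": 0, "twist": 0, "gripper": 60},
    {"x": 40, "y": 13, "z": 0, "twist": 0, "gripper": 60},
    {"x": 40, "y": 13, "z": 0, "twist": 0, "gripper": 60},
    {"x": 40, "y": 13, "z": 10, "twist": 0, "gripper": 60},
    {"x": 40, "y": 13, "z": 20, "twist": 0, "gripper": 60},
    {"x": 40, "y": 13, "z": 20, "twist": 0, "gripper": 60},
    {"x": 40, "y": 13, "z": 20, "twist": 0, "gripper": 60},
    {"x": 40, "y": 13, "z": 20, "twist": 0, "gripper": 60},
  ],
)

```text
time_s: 4.1
ee_pos: [0.439, 0.1204, 0.2906]
tool_rot: [2.351, 2.083, 0.001]
contact_force: [0.9, -2.2, 0.6]
width: 0.06
finger_force: 0.0
```

```bash
python3 go.py .4873 .2258 .12 83.15
```

```text
t 4.1 at [0.439  0.1204 0.2906] psi 83.09 tilt [ 5.e-04  1.e-04 -1.e+00] q [ 0.27  0.12 -0.    1.45 -0.    1.96]
tool delta mm [110.4  35.2 170.6] twist -0.06 w 0.06 F [ 0.9 -2.2  0.6] ff 0.0
delta in final tool axes [110.4  35.4 170.6]
```

jog_arm(
  moves=[
    {"x": 30, "y": 10, "z": 30, "twist": 0, "gripper": 60},
    {"x": 30, "y": 10, "z": 30, "twist": 0, "gripper": 60},
    {"x": 30, "y": 10, "z": 30, "twist": 0, "gripper": 60},
    {"x": 20, "y": 5, "z": 30, "twist": 0, "gripper": 60},
    {"x": 0, "y": 0, "z": 20, "twist": 0, "gripper": 60},
    {"x": 0, "y": 0, "z": 10, "twist": 0, "gripper": 60},
    {"x": 0, "y": 0, "z": 0, "twist": 0, "gripper": 60},
    {"x": 0, "y": 0, "z": 0, "twist": 0, "gripper": 60},
  ],
)

```text
time_s: 4.9
ee_pos: [0.487, 0.2233, 0.1424]
tool_rot: [2.352, 2.082, 0.002]
contact_force: [-0.3, -0.6, 0.3]
width: 0.0599
finger_force: 0.0
```

Run:
```python
from fit import *
from go import plan
c=cam("wrist"); im=manip.get_image("wrist"); o=im.copy()
g=proj(c,[.4873,.2258,0])[0]; print("expect",g)
f=lambda x,y,t:cyl(x,y,t,.0135,.052)
for d in manip.cut_out("vial_a","wrist"):
    r=d["rect"]; p,s=fit(c,d["region"],f,[.4873,.2258,0]); print(round(d["score"],2),np.round(r),p[:2].round(4),round(s,2))
cv2.polylines(o,[np.round(proj(c,cyl(.4873,.2258,0,.0135,.052))).astype(np.int32)],True,(255,0,0),1)
save("wr0",o); plan(.4873,.2258,.014,83.15)
```

```text
expect [258.74211788 174.68768517]
0.94 [360. 356. 389. 384.] [0.4873 0.2258] 0.0
0.83 [316. 115. 354. 143.] [0.4873 0.2258] 0.0
0.78 [302. 207. 335. 242.] [0.4873 0.2258] 0.0
0.6 [254. 224. 275. 268.] [0.4873 0.2258] 0.0
0.57 [313. 266. 488. 383.] [0.4873 0.2258] 0.0
t 5.0 at [0.4874 0.2235 0.1427] psi 83.04 tilt [ 1.8e-03  8.0e-04 -1.0e+00] q [ 0.43  0.32 -0.12  1.13 -0.    2.12]
tool delta mm [  2.2  -0.6 128.7] twist -0.11 w 0.0599 F [-0.4  0.6 -0.7] ff 0.0
delta in final tool axes [  2.3  -0.3 128.7]
```

View pics/wr0.png

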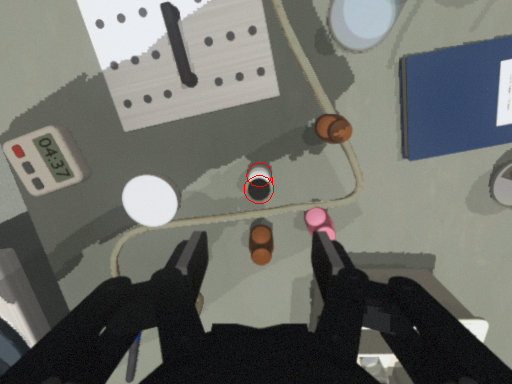

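The wrist view shows the black-capped vial at (259,180), exactly under the red model outline. The brown vials at (333,128) and (261,245) and the pink one at (318,222) are clear of the fingers. Descending.

jog_arm(
  moves=[
    {"x": 2, "y": 0, "z": 20, "twist": 0, "gripper": 60},
    {"x": 0, "y": 0, "z": 30, "twist": 0, "gripper": 60},
    {"x": 0, "y": 0, "z": 30, "twist": 0, "gripper": 60},
    {"x": 0, "y": 0, "z": 25, "twist": 0, "gripper": 60},
    {"x": 0, "y": 0, "z": 15, "twist": 0, "gripper": 60},
    {"x": 0, "y": 0, "z": 8, "twist": 0, "gripper": 60},
    {"x": 0, "y": 0, "z": 0, "twist": 0, "gripper": 60},
    {"x": 0, "y": 0, "z": 0, "twist": 0, "gripper": 15},
  ],
  force=30,
)

```text
time_s: 5.8
ee_pos: [0.4876, 0.2257, 0.0144]
tool_rot: [2.352, 2.083, 0.002]
contact_force: [0.8, 0.1, 0.1]
width: 0.0468
finger_force: 0.0
```

jog_arm(
  moves=[
    {"x": 0, "y": 0, "z": 0, "twist": 0, "gripper": 15},
    {"x": 0, "y": 0, "z": 0, "twist": 0, "gripper": 15},
    {"x": 0, "y": 0, "z": 0, "twist": 0, "gripper": 15},
    {"x": 0, "y": 0, "z": 0, "twist": 0, "gripper": 15},
    {"x": 0, "y": 0, "z": 0, "twist": 0, "gripper": 15},
    {"x": 0, "y": 0, "z": 0, "twist": 0, "gripper": 15},
    {"x": 0, "y": 0, "z": -5, "twist": 0, "gripper": 15},
    {"x": 0, "y": 0, "z": -15, "twist": 0, "gripper": 15},
  ],
)

```text
time_s: 6.6
ee_pos: [0.4863, 0.2252, 0.0331]
tool_rot: [-2.351, -2.083, 0.002]
contact_force: [-0.2, -0.8, 0.5]
width: 0.0251
finger_force: 29.5
```

```bash
python3 go.py .6062 .0377 .16 83.15
```

```text
t 6.6 at [0.4863 0.2252 0.0331] psi 83.07 tilt [-1.4e-03 -6.0e-04 -1.0e+00] q [ 0.43  0.41 -0.29  0.88  0.    2.13]
tool delta mm [-171.8  141.5 -126.9] twist -0.08 w 0.0251 F [-0.2 -0.8  0.5] ff 29.5
delta in final tool axes [-171.9  141.4 -126.9]
```

jog_arm(
  moves=[
    {"x": 0, "y": 0, "z": -30, "twist": 0, "gripper": 15},
    {"x": 0, "y": 0, "z": -35, "twist": 0, "gripper": 15},
    {"x": 0, "y": 0, "z": -35, "twist": 0, "gripper": 15},
    {"x": -20, "y": 16, "z": -27, "twist": 0, "gripper": 15},
    {"x": -31, "y": 25, "z": 0, "twist": 0, "gripper": 15},
    {"x": -31, "y": 25, "z": 0, "twist": 0, "gripper": 15},
    {"x": -31, "y": 25, "z": 0, "twist": 0, "gripper": 15},
    {"x": -31, "y": 25, "z": 0, "twist": 0, "gripper": 15},
  ],
)

```text
time_s: 7.4
ee_pos: [0.5854, 0.0671, 0.1611]
tool_rot: [2.351, 2.083, 0.001]
contact_force: [1.5, 0.7, -0.3]
width: 0.0251
finger_force: 29.6
```

jog_arm(
  moves=[
    {"x": -20, "y": 18, "z": 0, "twist": 0, "gripper": 15},
    {"x": -8, "y": 7, "z": 0, "twist": 0, "gripper": 15},
    {"x": 0, "y": 0, "z": 0, "twist": 0, "gripper": 15},
    {"x": 0, "y": 0, "z": 0, "twist": 0, "gripper": 15},
    {"x": 0, "y": 0, "z": 0, "twist": 0, "gripper": 15},
    {"x": 0, "y": 0, "z": 0, "twist": 0, "gripper": 15},
    {"x": 0, "y": 0, "z": 0, "twist": 0, "gripper": 15},
    {"x": 0, "y": 0, "z": 0, "twist": 0, "gripper": 15},
  ],
)

```text
time_s: 8.2
ee_pos: [0.606, 0.0381, 0.1604]
tool_rot: [2.351, 2.084, 0.0]
contact_force: [1.2, -0.3, -1.0]
width: 0.0247
finger_force: 29.6
```

Run:
```python
from fit import *
from go import plan
c=cam("wrist"); im=manip.get_image("wrist"); o=im.copy()
b=(.6016,-.0005,-.1196)
for w in((.13,.17,.001,.087),(.13,.004,.001,.043),(.13,.17,.001,.003)):
    P=blk(*b,*w); cv2.polylines(o,[np.round(proj(c,P[4:])).astype(np.int32)],True,(255,0,0),1)
save("wr1",o); plan(.6062,.0377,.019,83.15)
```

```text
t 8.25 at [0.6061 0.038  0.1604] psi 83.09 tilt [ 1.e-04 -0.e+00 -1.e+00] q [ 0.06  0.46  0.13  1.24 -0.    1.75]
tool delta mm [-3.000e-01  1.000e-01  1.414e+02] twist -0.06 w 0.0252 F [-0.3  0.2 -0.3] ff 29.6
delta in final tool axes [-3.000e-01  1.000e-01  1.414e+02]
```

View pics/wr1.png

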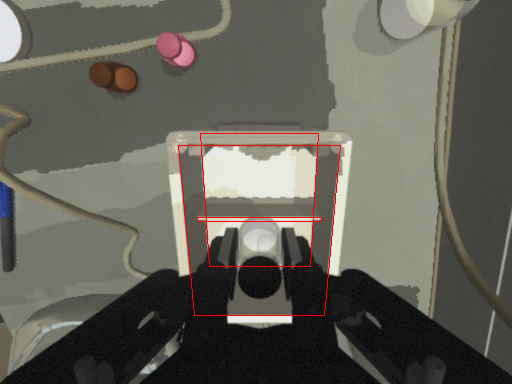

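```bash
python3 -c "
from h import *
s=manip.get_state();c=cam('wrist');print((c[2]-s['ee_pos']).round(4))"
```

```text
[0.0103 0.0784 0.1436]
```

jog_arm(
  moves=[
    {"x": 0, "y": 0, "z": 25, "twist": 0, "gripper": 15},
    {"x": 0, "y": 0, "z": 30, "twist": 0, "gripper": 15},
    {"x": 0, "y": 0, "z": 25, "twist": 0, "gripper": 15},
    {"x": 0, "y": 0, "z": 15, "twist": 0, "gripper": 15},
    {"x": 0, "y": 0, "z": 10, "twist": 0, "gripper": 15},
    {"x": 0, "y": 0, "z": 10, "twist": 0, "gripper": 15},
    {"x": 0, "y": 0, "z": 5, "twist": 0, "gripper": 15},
    {"x": 0, "y": 0, "z": 0, "twist": 0, "gripper": 15},
  ],
)

```text
time_s: 9.05
ee_pos: [0.606, 0.0377, 0.04]
tool_rot: [-2.351, -2.083, 0.0]
contact_force: [-0.6, 0.5, -1.0]
width: 0.0253
finger_force: 29.6
```

jog_arm(
  moves=[
    {"x": 0, "y": 0, "z": 8, "twist": 0, "gripper": 15},
    {"x": 0, "y": 0, "z": 6, "twist": 0, "gripper": 15},
    {"x": 0, "y": 0, "z": 4, "twist": 0, "gripper": 15},
    {"x": 0, "y": 0, "z": 2, "twist": 0, "gripper": 15},
    {"x": 0, "y": 0, "z": 1, "twist": 0, "gripper": 15},
    {"x": 0, "y": 0, "z": 0, "twist": 0, "gripper": 15},
    {"x": 0, "y": 0, "z": 0, "twist": 0, "gripper": 15},
    {"x": 0, "y": 0, "z": 0, "twist": 0, "gripper": 15},
  ],
)

```text
time_s: 9.85
ee_pos: [0.6063, 0.0377, 0.0195]
tool_rot: [2.352, 2.083, 0.0]
contact_force: [0.4, 0.0, 0.2]
width: 0.0253
finger_force: 29.6
```

jog_arm(
  moves=[
    {"x": 0, "y": 0, "z": 1, "twist": 0, "gripper": 15},
    {"x": 0, "y": 0, "z": 0.5, "twist": 0, "gripper": 15},
    {"x": 0, "y": 0, "z": 0, "twist": 0, "gripper": 15},
    {"x": 0, "y": 0, "z": 0, "twist": 0, "gripper": 30},
    {"x": 0, "y": 0, "z": 0, "twist": 0, "gripper": 40},
    {"x": 0, "y": 0, "z": 0, "twist": 0, "gripper": 50},
    {"x": 0, "y": 0, "z": 0, "twist": 0, "gripper": 50},
    {"x": 0, "y": 0, "z": -10, "twist": 0, "gripper": 50},
  ],
)

```text
time_s: 10.65
ee_pos: [0.6052, 0.0377, 0.027]
tool_rot: [-2.351, -2.082, 0.003]
contact_force: [-1.5, 0.7, -0.4]
width: 0.0504
finger_force: 0.0
```

jog_arm(
  moves=[
    {"x": 0, "y": 0, "z": -20, "twist": 0, "gripper": 50},
    {"x": 0, "y": 0, "z": -30, "twist": 0, "gripper": 50},
    {"x": 0, "y": 0, "z": -35, "twist": 0, "gripper": 50},
    {"x": 0, "y": 0, "z": -30, "twist": -2, "gripper": 50},
    {"x": 40, "y": -10, "z": -20, "twist": -2, "gripper": 50},
    {"x": 40, "y": -20, "z": 0, "twist": -2, "gripper": 50},
    {"x": 40, "y": -20, "z": 0, "twist": -3, "gripper": 50},
    {"x": 40, "y": -20, "z": 0, "twist": -3, "gripper": 50},
  ],
)

```text
time_s: 11.45
ee_pos: [0.5403, 0.2004, 0.1637]
tool_rot: [2.119, 2.319, 0.001]
contact_force: [0.4, 0.7, -1.0]
width: 0.0495
finger_force: 0.0
```

Run:
```python
from fit import *
from go import plan
plan(.4303,.3586,.12,95.2)
c=cam("top"); im=manip.get_image("top")
L=manip.cut_out("vial_a","top")
for d in L:
    ys,xs=np.nonzero(d["region"]); print(round(d["score"],2),np.round(d["rect"]),xs.mean().round(1),ys.mean().round(1))
for v in((.6054,-.0484),(.6062,.0377)):
    h=proj(c,cyl(*v,0,.0135,.052,.004)); print("expect",h.min(0).round(),h.max(0).round())
for d in manip.cut_out("divider","top")[:1]:
    for k in(-1.4795,):
        print(fit(c,d["region"],lambda x,y,t:blk(x,y,t,.124,.164,.004),[.43,.359,k]))
save("top1",cv2.resize(im[100:320,130:430],None,fx=2.6,fy=2.6,interpolation=cv2.INTER_CUBIC))
```

```text
t 11.45 at [0.5403 0.2004 0.1637] psi 95.17 tilt [ 1.e-03  4.e-04 -1.e+00] q [0.36 0.39 0.03 1.22 0.   1.84]
tool delta mm [167.4 -95.3  43.7] twist -0.03 w 0.0495 F [ 0.4  0.7 -1. ] ff 0.0
delta in final tool axes [167.5 -95.2  43.7]
0.49 [150. 218. 216. 301.] 182.0 259.1
expect [371. 167.] [390. 184.]
expect [331. 165.] [348. 183.]
(array([ 0.43087028,  0.35880213, -1.48045914]), np.float64(0.9788319372337808))
```

View pics/top1.png

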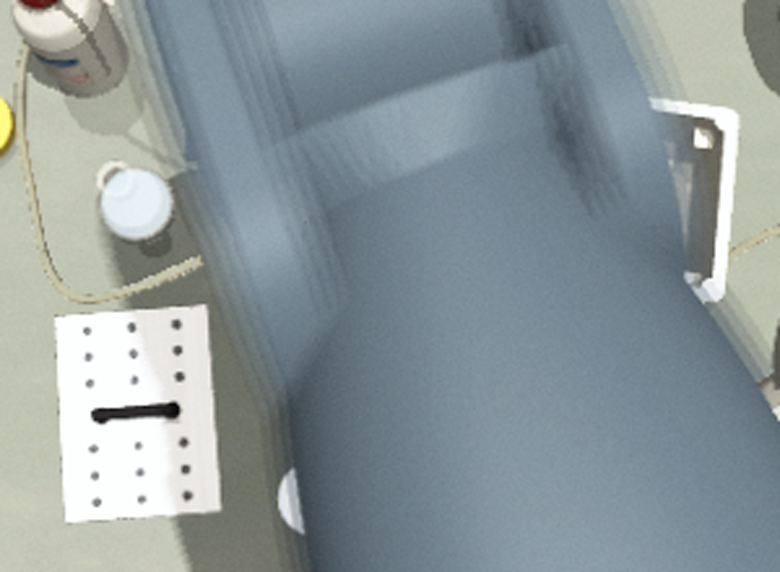

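The arm hides the box here. I check the vial once the gripper is over the divider, which is unmoved.

jog_arm(
  moves=[
    {"x": 30, "y": -17, "z": 0, "twist": 0, "gripper": 50},
    {"x": 35, "y": -20, "z": 0, "twist": 0, "gripper": 50},
    {"x": 35, "y": -20, "z": 0, "twist": 0, "gripper": 50},
    {"x": 35, "y": -20, "z": 0, "twist": 0, "gripper": 40},
    {"x": 22, "y": -12, "z": 10, "twist": 0, "gripper": 40},
    {"x": 10, "y": -6, "z": 20, "twist": 0, "gripper": 40},
    {"x": 0, "y": 0, "z": 14, "twist": 0, "gripper": 40},
    {"x": 0, "y": 0, "z": 0, "twist": 0, "gripper": 40},
  ],
)

```text
time_s: 12.4
ee_pos: [0.4312, 0.356, 0.1176]
tool_rot: [-2.122, -2.317, 0.004]
contact_force: [0.2, -0.3, -0.6]
width: 0.0405
finger_force: 0.0
```

Run:
```python
from fit import *
from go import plan
plan(.4305,.3587,.007,95.2)
a=cam("top"); im=manip.get_image("top")
for d in manip.cut_out("vial_a","top"):
    ys,xs=np.nonzero(d["region"]); print(round(d["score"],2),np.round(d["rect"]),xs.mean().round(1),ys.mean().round(1))
A=cv2.resize(im[110:230,290:430],None,fx=3.4,fy=3.4,interpolation=cv2.INTER_CUBIC)
c=cam("wrist"); w=manip.get_image("wrist"); 
for z in(.014,.024): cv2.polylines(w,[np.round(proj(c,blk(.4305,.3587,-1.480,.066,.010,0,z)[:4])).astype(np.int32)],True,(255,0,0),1)
w=cv2.resize(w[60:380,100:412],(398,408))
save("mix",np.hstack([A[:408,:400],w]))
```

```text
t 12.4 at [0.4312 0.356  0.1176] psi 95.03 tilt [-0.0018 -0.0018 -1.    ] q [ 0.69  0.38 -0.1   1.1  -0.    2.17]
tool delta mm [  3.   -0.2 110.6] twist -0.17 w 0.0405 F [ 0.2 -0.3 -0.6] ff 0.0
delta in final tool axes [  2.8  -0.4 110.6]
0.63 [334. 168. 348. 181.] 340.0 174.2
0.62 [267. 198. 277. 214.] 273.8 203.6
0.54 [376. 173. 391. 183.] 381.0 175.8
0.53 [222. 188. 233. 200.] 226.1 194.3
0.45 [271. 226. 289. 243.] 281.2 234.9
```

View pics/mix.png

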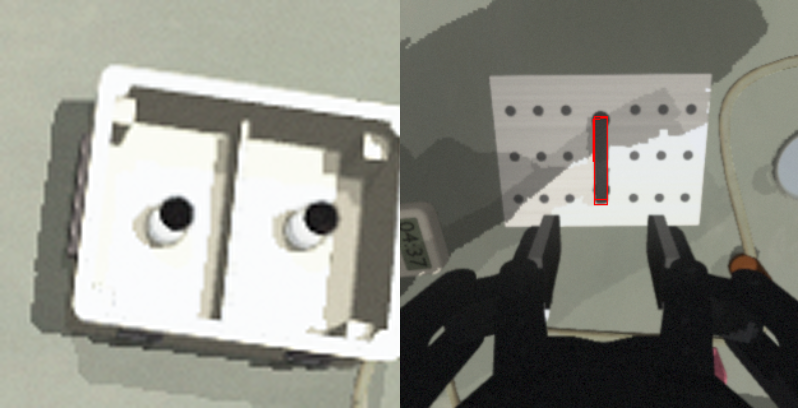

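Left crop: both vials stand upright, one in each bay (170,222) and (312,228). Right crop: the red handle model lies on the bar at (600,160). Grasping the handle.

jog_arm(
  moves=[
    {"x": 3, "y": 0, "z": 20, "twist": 0, "gripper": 40},
    {"x": 0, "y": 0, "z": 30, "twist": 0, "gripper": 40},
    {"x": 0, "y": 0, "z": 25, "twist": 0, "gripper": 40},
    {"x": 0, "y": 0, "z": 15, "twist": 0, "gripper": 40},
    {"x": 0, "y": 0, "z": 10, "twist": 0, "gripper": 40},
    {"x": 0, "y": 0, "z": 8, "twist": 0, "gripper": 40},
    {"x": 0, "y": 0, "z": 2, "twist": 0, "gripper": 40},
    {"x": 0, "y": 0, "z": 0, "twist": 0, "gripper": 5},
  ],
  force=70,
)

```text
time_s: 13.35
ee_pos: [0.4316, 0.3601, 0.0092]
tool_rot: [2.121, 2.317, 0.001]
contact_force: [-0.3, -0.2, 0.3]
width: 0.0266
finger_force: 0.0
```

jog_arm(
  moves=[
    {"x": 0, "y": 0, "z": 0, "twist": 0, "gripper": 5},
    {"x": 0, "y": 0, "z": 0, "twist": 0, "gripper": 5},
    {"x": 0, "y": 0, "z": 0, "twist": 0, "gripper": 5},
    {"x": 0, "y": 0, "z": 0, "twist": 0, "gripper": 5},
    {"x": 0, "y": 0, "z": 0, "twist": 0, "gripper": 5},
    {"x": 0, "y": 0, "z": -5, "twist": 0, "gripper": 5},
    {"x": 0, "y": 0, "z": -10, "twist": 0, "gripper": 5},
    {"x": 0, "y": 0, "z": -15, "twist": 0, "gripper": 5},
  ],
)

```text
time_s: 14.15
ee_pos: [0.431, 0.3597, 0.0394]
tool_rot: [-2.121, -2.317, 0.001]
contact_force: [0.7, -0.3, -1.8]
width: 0.0079
finger_force: 68.4
```

```bash
python3 go.py .6016 -.0005 .20 173.15
```

```text
t 14.15 at [0.431  0.3597 0.0394] psi 95.07 tilt [-7.e-04 -6.e-04 -1.e+00] q [ 0.7   0.45 -0.21  0.92 -0.    2.18]
tool delta mm [-373.9  138.  -160.5] twist -78.08 w 0.0079 F [ 0.7 -0.3 -1.8] ff 68.4
delta in final tool axes [-212.4 -337.3 -160.6]
```

jog_arm(
  moves=[
    {"x": 0, "y": 0, "z": -20, "twist": -4, "gripper": 5},
    {"x": 0, "y": 0, "z": -25, "twist": -8, "gripper": 5},
    {"x": 0, "y": 0, "z": -25, "twist": -8, "gripper": 5},
    {"x": 0, "y": 0, "z": -25, "twist": -8, "gripper": 5},
    {"x": 0, "y": 0, "z": -25, "twist": -8, "gripper": 5},
    {"x": 0, "y": 0, "z": -20, "twist": -8, "gripper": 5},
    {"x": 0, "y": 0, "z": -15, "twist": -8, "gripper": 5},
    {"x": 0, "y": 0, "z": -5, "twist": -8, "gripper": 5},
  ],
)

```text
time_s: 14.95
ee_pos: [0.4317, 0.3604, 0.2015]
tool_rot: [0.669, 3.068, 0.004]
contact_force: [-0.0, 0.4, -1.9]
width: 0.0082
finger_force: 68.5
```

jog_arm(
  moves=[
    {"x": 0, "y": 0, "z": 0, "twist": -8, "gripper": 5},
    {"x": 0, "y": 0, "z": 0, "twist": -7, "gripper": 5},
    {"x": 0, "y": 0, "z": 0, "twist": -3, "gripper": 5},
    {"x": -10, "y": -16, "z": 0, "twist": 0, "gripper": 5},
    {"x": -20, "y": -32, "z": 0, "twist": 0, "gripper": 5},
    {"x": -20, "y": -32, "z": 0, "twist": 0, "gripper": 5},
    {"x": -20, "y": -32, "z": 0, "twist": 0, "gripper": 5},
    {"x": -20, "y": -32, "z": 0, "twist": 0, "gripper": 5},
  ],
)

```text
time_s: 15.75
ee_pos: [0.5036, 0.2047, 0.1998]
tool_rot: [0.19, 3.135, 0.0]
contact_force: [0.8, 1.3, -1.6]
width: 0.0078
finger_force: 68.5
```

```bash
python3 go.py .6016 -.0005 .20 173.15
```

```text
t 15.75 at [0.5036 0.2047 0.1998] psi 173.08 tilt [ 7.e-04  3.e-04 -1.e+00] q [ 0.39  0.31  0.01  1.27 -0.    0.51]
tool delta mm [-122.  -191.9   -0.2] twist -0.07 w 0.0078 F [ 0.8  1.3 -1.6] ff 68.5
delta in final tool axes [-121.8 -192.1   -0.2]
```

jog_arm(
  moves=[
    {"x": -20, "y": -32, "z": 0, "twist": 0, "gripper": 5},
    {"x": -20, "y": -32, "z": 0, "twist": 0, "gripper": 5},
    {"x": -20, "y": -32, "z": 0, "twist": 0, "gripper": 5},
    {"x": -20, "y": -32, "z": 0, "twist": 0, "gripper": 5},
    {"x": -20, "y": -32, "z": 10, "twist": 0, "gripper": 5},
    {"x": -16, "y": -24, "z": 15, "twist": 0, "gripper": 5},
    {"x": -6, "y": -8, "z": 10, "twist": 0, "gripper": 5},
    {"x": 0, "y": 0, "z": 5, "twist": 0, "gripper": 5},
  ],
)

```text
time_s: 16.55
ee_pos: [0.6011, -0.0001, 0.1582]
tool_rot: [-0.193, -3.135, -0.0]
contact_force: [-0.5, 0.9, -1.4]
width: 0.008
finger_force: 68.6
```

jog_arm(
  moves=[
    {"x": 0, "y": 0, "z": 10, "twist": 0, "gripper": 5},
    {"x": 0, "y": 0, "z": 10, "twist": 0, "gripper": 5},
    {"x": 0, "y": 0, "z": 5, "twist": 0, "gripper": 5},
    {"x": 0, "y": 0, "z": 5, "twist": 0, "gripper": 5},
    {"x": 0, "y": 0, "z": 0, "twist": 0, "gripper": 5},
    {"x": 0, "y": 0, "z": 0, "twist": 0, "gripper": 5},
    {"x": 0, "y": 0, "z": 0, "twist": 0, "gripper": 5},
    {"x": 0, "y": 0, "z": 0, "twist": 0, "gripper": 5},
  ],
)

```text
time_s: 17.35
ee_pos: [0.6014, 0.0008, 0.1291]
tool_rot: [0.19, 3.135, 0.0]
contact_force: [0.0, 0.1, -2.5]
width: 0.008
finger_force: 68.6
```

Run:
```python
from fit import *
from go import plan
plan(.6016,-.0005,.13,173.15)
s=manip.get_state(); p=s["ee_pos"]
c=cam("wrist"); w=manip.get_image("wrist"); cv2.imwrite("raw_w.png",w[...,::-1])
for d in manip.cut_out("divider","wrist")[:2]: print(d["score"],d["rect"])
o=w.copy()
def line(P,col): cv2.polylines(o,[np.round(proj(c,P)).astype(np.int32)],True,col,1)
line(blk(p[0],p[1],-.1196,.124,.164,0,p[2]-.0085+.004)[:4],(0,255,0))
for z in(.088,): line(blk(.6016,-.0005,-.1196,.13,.17,0,z)[:4],(255,0,0)); line(blk(.6016,-.0005,-.1196,.14,.18,0,z)[:4],(0,0,255))
t=manip.get_image("top")
save("mix2",np.hstack([cv2.resize(o,(500,375)),cv2.resize(t[90:240,280:400],(300,375))]))
```

```text
t 17.35 at [0.6014 0.0008 0.1291] psi 173.07 tilt [ 5.e-04 -0.e+00 -1.e+00] q [ 0.    0.46  0.05  1.16 -0.    0.12]
tool delta mm [-0.4 -1.2 -0.9] twist -0.08 w 0.008 F [ 0.   0.1 -2.5] ff 68.6
delta in final tool axes [-0.4 -1.2 -0.9]
0.65 [112.7, 136.4, 406.4, 319.0]
```

View pics/mix2.png

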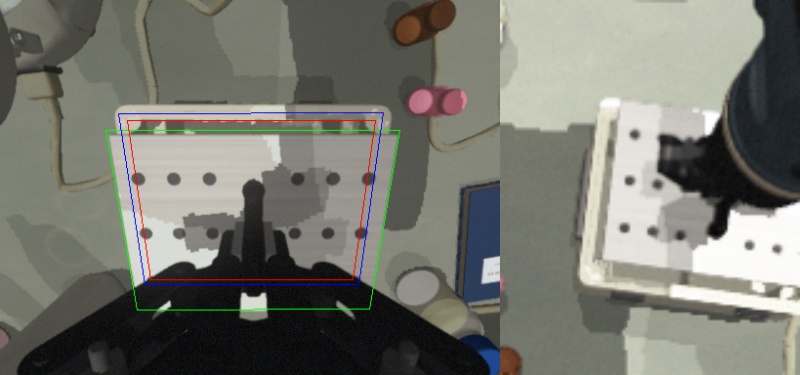

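```bash
cat > edge.py <<'E'
from h import *
def edges(g,c,x,y,t,a,b,z,S=1.,rng=.010,sgn=-1):
    ux=np.array([np.cos(t),np.sin(t)]);uy=np.array([-ux[1],ux[0]]); off=np.arange(-rng,rng,.0004); out={}
    for n,(N,T,dn,dt) in {"+x":(ux,uy,a/2,b/2),"-x":(-ux,uy,a/2,b/2),"+y":(uy,ux,b/2,a/2),"-y":(-uy,ux,b/2,a/2)}.items():
        r=[]
        for s in np.linspace(-.75,.75,25):
            P=np.array([x,y])+N*(dn+off)[:,None]+T*dt*s; q=proj(c,np.c_[P,np.full(len(P),z)])
            q=((q+.5)*S-.5).astype(np.float32)
            if q.min()<2 or q[:,0].max()>g.shape[1]-3 or q[:,1].max()>g.shape[0]-3: continue
            v=cv2.remap(g,q[:,0],q[:,1],cv2.INTER_LINEAR).ravel(); d=sgn*np.gradient(cv2.GaussianBlur(v.reshape(1,-1),(0,0),2).ravel()); k=d.argmax()
            r.append((s*dt*1000,off[k]*1000,d[k]))
        r=np.array(r)
        if len(r): out[n]=(np.median(r[:,1]).round(1),np.percentile(r[:,1],[25,75]).round(1),np.round(np.polyfit(r[:,0],r[:,1],1)[0]*57.3,1),np.median(r[:,2]).round(1))
    return out
E
python3 - <<'E'
from edge import *
c=cam("top"); g=cv2.imread("pics/top0.png").min(2).astype(np.float32)
for z in(.088,): print("box top",edges(g,c,.6016,-.0005,-.1196,.148,.188,z,1.5))
c=cam("wrist"); g=cv2.imread("raw_w.png").min(2).astype(np.float32); p=manip.get_state()["ee_pos"]
print("box wrist",edges(g,c,.6016,-.0005,-.1196,.148,.188,.088))
print("plate wrist",edges(g,c,p[0],p[1],-.1196,.124,.164,p[2]-.0045,1,.006), p)
c=cam("top"); g=cv2.imread("pics/top0.png").min(2).astype(np.float32)
print("div check top0",edges(g,c,.4305,.3587,-1.480,.124,.164,.004,1.5,.006))
E
```

```text
box top {'+x': (np.float64(-0.4), array([-0.8, -0.4]), np.float64(0.5), np.float64(9.6)), '-x': (np.float64(2.0), array([1.6, 2. ]), np.float64(-0.2), np.float64(19.5)), '+y': (np.float64(1.6), array([1.2, 2. ]), np.float64(-0.3), np.float64(19.0)), '-y': (np.float64(-0.0), array([-0.4, -0. ]), np.float64(0.3), np.float64(10.7))}
box wrist {'+x': (np.float64(-1.6), array([-5.2, -0.8]), np.float64(-0.9), np.float64(1.0)), '-x': (np.float64(1.6), array([1.2, 1.6]), np.float64(-0.2), np.float64(11.5)), '+y': (np.float64(8.4), array([8. , 8.4]), np.float64(-0.2), np.float64(8.5)), '-y': (np.float64(5.6), array([5.6, 5.6]), np.float64(0.2), np.float64(12.7))}
plate wrist {'+x': (np.float64(-1.6), array([-3.6,  0. ]), np.float64(-1.2), np.float64(1.3)), '-x': (np.float64(-2.4), array([-2.8, -2.4]), np.float64(-0.9), np.float64(13.5)), '+y': (np.float64(-0.8), array([-0.8, -0.8]), np.float64(-0.2), np.float64(5.3)), '-y': (np.float64(-1.2), array([-1.2, -1.2]), np.float64(-0.5), np.float64(14.3))} [0.60128212 0.00076568 0.12895811]
div check top0 {'+x': (np.float64(0.0), array([0. , 0.4]), np.float64(-0.7), np.float64(9.7)), '-x': (np.float64(-0.4), array([-0.8,  0. ]), np.float64(-0.1), np.float64(11.5)), '+y': (np.float64(-0.4), array([-0.8,  0. ]), np.float64(0.3), np.float64(12.6)), '-y': (np.float64(-0.4), array([-0.4,  0. ]), np.float64(-0.0), np.float64(11.3))}
```

jog_arm(
  moves=[
    {"x": 2.2, "y": -0.8, "z": 5, "twist": 0, "gripper": 5},
    {"x": 0, "y": 0, "z": 8, "twist": 0, "gripper": 5},
    {"x": 0, "y": 0, "z": 6, "twist": 0, "gripper": 5},
    {"x": 0, "y": 0, "z": 5, "twist": 0, "gripper": 5},
    {"x": 0, "y": 0, "z": 4, "twist": 0, "gripper": 5},
    {"x": 0, "y": 0, "z": 4, "twist": 0, "gripper": 5},
    {"x": 0, "y": 0, "z": 0, "twist": 0, "gripper": 5},
    {"x": 0, "y": 0, "z": 0, "twist": 0, "gripper": 5},
  ],
)

```text
time_s: 18.3
ee_pos: [0.599, 0.0003, 0.0969]
tool_rot: [0.19, 3.136, 0.0]
contact_force: [0.3, -0.5, -2.1]
width: 0.0078
finger_force: 68.6
```

Run:
```python
from edge import *
from go import plan
s=manip.get_state(); p=s["ee_pos"]; plan(.5990,.0003,.0685,173.15,s); print("moment",np.round(s["moment"],2))
c=cam("wrist"); w=manip.get_image("wrist"); g=w.min(2).astype(np.float32)
print("box wrist",edges(g,c,.6005,.0004,-.1196,.148,.188,.088,rng=.006))
print("plate wrist",edges(g,c,p[0],p[1],-.1196,.124,.164,p[2]-.0045,1,.006))
save("w3",cv2.resize(w[60:330,60:460],(800,540),interpolation=cv2.INTER_CUBIC))
```

```text
t 18.3 at [5.99e-01 3.00e-04 9.69e-02] psi 173.07 tilt [ 1.e-04  0.e+00 -1.e+00] q [ 0.    0.47 -0.01  1.09  0.    0.12]
tool delta mm [-0.   0.  28.4] twist -0.08 w 0.0078 F [ 0.3 -0.5 -2.1] ff 68.6
delta in final tool axes [-0.   0.  28.4]
moment [ 0.04 -0.01 -0.  ]
box wrist {'+x': (np.float64(-0.8), array([-2.8,  1.6]), np.float64(-0.2), np.float64(1.2)), '-x': (np.float64(0.0), array([0., 0.]), np.float64(-0.1), np.float64(11.4)), '+y': (np.float64(1.2), array([0.4, 1.2]), np.float64(-0.6), np.float64(8.1)), '-y': (np.float64(0.4), array([0.4, 0.4]), np.float64(-0.3), np.float64(13.4))}
plate wrist {'+x': (np.float64(0.0), array([-2.4,  0.4]), np.float64(-0.0), np.float64(1.0)), '-x': (np.float64(-2.4), array([-2.4, -2.4]), np.float64(-0.1), np.float64(13.2)), '+y': (np.float64(-0.8), array([-0.8, -0.8]), np.float64(-0.3), np.float64(11.6)), '-y': (np.float64(-1.6), array([-1.6, -1.6]), np.float64(0.8), np.float64(14.3))}
```

View pics/w3.png

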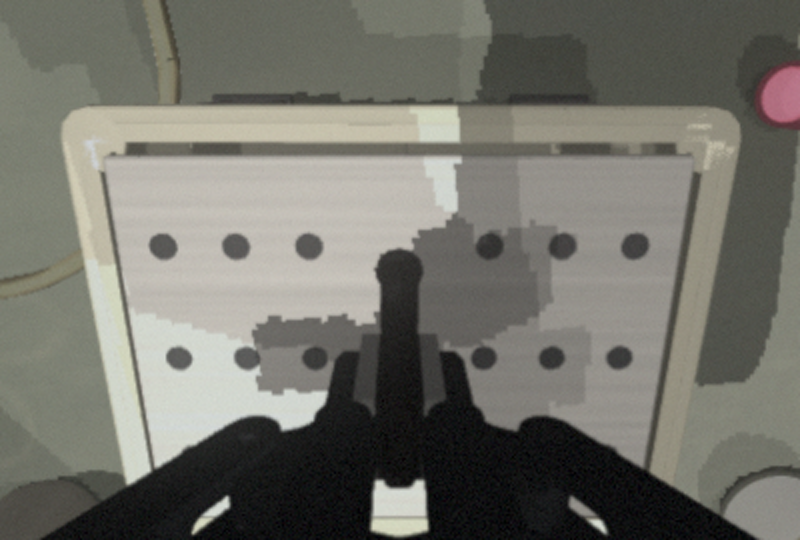

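The picture shows the plate at rim level inside the opening. Left and right gaps are even ((105,300) and (680,300)), and the near gap is about 3 mm at (400,149). Lowering gently.

jog_arm(
  moves=[
    {"x": 0.3, "y": 0, "z": 3, "twist": 0, "gripper": 5},
    {"x": 0, "y": 0, "z": 3, "twist": 0, "gripper": 5},
    {"x": 0, "y": 0, "z": 3, "twist": 0, "gripper": 5},
    {"x": 0, "y": 0, "z": 3, "twist": 0, "gripper": 5},
    {"x": 0, "y": 0, "z": 3, "twist": 0, "gripper": 5},
    {"x": 0, "y": 0, "z": 2, "twist": 0, "gripper": 5},
    {"x": 0, "y": 0, "z": 2, "twist": 0, "gripper": 5},
    {"x": 0, "y": 0, "z": 0, "twist": 0, "gripper": 5},
  ],
)

```text
time_s: 19.15
ee_pos: [0.5985, 0.0003, 0.0775]
tool_rot: [-0.19, -3.136, -0.0]
contact_force: [0.9, 0.7, -2.0]
width: 0.0079
finger_force: 68.6
```

jog_arm(
  moves=[
    {"x": 0, "y": 0, "z": 2, "twist": 0, "gripper": 5},
    {"x": 0, "y": 0, "z": 2, "twist": 0, "gripper": 5},
    {"x": 0, "y": 0, "z": 1.5, "twist": 0, "gripper": 5},
    {"x": 0, "y": 0, "z": 1.5, "twist": 0, "gripper": 5},
    {"x": 0, "y": 0, "z": 1, "twist": 0, "gripper": 5},
    {"x": 0, "y": 0, "z": 0, "twist": 0, "gripper": 5},
    {"x": 0, "y": 0, "z": 0, "twist": 0, "gripper": 5},
    {"x": 0, "y": 0, "z": 0, "twist": 0, "gripper": 5},
  ],
)

```text
time_s: 19.95
ee_pos: [0.5986, 0.0003, 0.0698]
tool_rot: [0.19, 3.136, 0.0]
contact_force: [0.5, 0.9, -1.6]
width: 0.0079
finger_force: 68.7
```

jog_arm(
  moves=[
    {"x": 0, "y": 0, "z": 0.7, "twist": 0, "gripper": 5},
    {"x": 0, "y": 0, "z": 0.7, "twist": 0, "gripper": 5},
    {"x": 0, "y": 0, "z": 0.7, "twist": 0, "gripper": 5},
    {"x": 0, "y": 0, "z": 0, "twist": 0, "gripper": 5},
    {"x": 0, "y": 0, "z": 0, "twist": 0, "gripper": 5},
    {"x": 0, "y": 0, "z": 0, "twist": 0, "gripper": 5},
    {"x": 0, "y": 0, "z": 0, "twist": 0, "gripper": 5},
    {"x": 0, "y": 0, "z": 0, "twist": 0, "gripper": 5},
  ],
)

```text
time_s: 20.75
ee_pos: [0.5987, 0.0003, 0.0696]
tool_rot: [0.19, 3.134, 0.0]
contact_force: [-11.9, -0.4, 29.1]
width: 0.0081
finger_force: 72.5
```

jog_arm(
  moves=[
    {"x": 0, "y": 0, "z": -1.3, "twist": 0, "gripper": 5},
    {"x": 0, "y": 0, "z": 0, "twist": 0, "gripper": 5},
    {"x": 0, "y": 0, "z": 0, "twist": 0, "gripper": 20},
    {"x": 0, "y": 0, "z": 0, "twist": 0, "gripper": 30},
    {"x": 0, "y": 0, "z": 0, "twist": 0, "gripper": 40},
    {"x": 0, "y": 0, "z": 0, "twist": 0, "gripper": 40},
    {"x": 0, "y": 0, "z": -10, "twist": 0, "gripper": 40},
    {"x": 0, "y": 0, "z": -25, "twist": 0, "gripper": 40},
  ],
)

```text
time_s: 21.55
ee_pos: [0.5974, 0.0003, 0.1032]
tool_rot: [-0.19, -3.133, 0.0]
contact_force: [-1.0, 0.5, 0.0]
width: 0.0402
finger_force: 0.0
```

jog_arm(
  moves=[
    {"x": 0, "y": 0, "z": -30, "twist": 4, "gripper": 40},
    {"x": 0, "y": 0, "z": -30, "twist": 8, "gripper": 70},
    {"x": 0, "y": 0, "z": 0, "twist": 8, "gripper": 75},
    {"x": 0, "y": 0, "z": 0, "twist": 8, "gripper": 75},
    {"x": 0, "y": 0, "z": 0, "twist": 8, "gripper": 75},
    {"x": 0, "y": 0, "z": 0, "twist": 8, "gripper": 75},
    {"x": 0, "y": 0, "z": 0, "twist": 8, "gripper": 75},
    {"x": 0, "y": 0, "z": 0, "twist": 8, "gripper": 75},
  ],
)

```text
time_s: 22.35
ee_pos: [0.5987, 0.0003, 0.1648]
tool_rot: [1.74, 2.615, 0.0]
contact_force: [-0.4, 0.4, -1.6]
width: 0.0749
finger_force: 0.0
```

Run:
```python
from edge import *
from go import plan
plan(.3668,.215,.15,83.15)
```

```text
t 22.35 at [5.987e-01 3.000e-04 1.648e-01] psi 112.74 tilt [ 6.e-04 -0.e+00 -1.e+00] q [ 0.    0.44  0.11  1.24 -0.    1.17]
tool delta mm [ 287.7 -130.9   14.7] twist 29.59 w 0.0749 F [-0.4  0.4 -1.6] ff 0.0
delta in final tool axes [ 185.5 -255.9   14.8]
```

jog_arm(
  moves=[
    {"x": 0, "y": 0, "z": 0, "twist": 8, "gripper": 75},
    {"x": 0, "y": 0, "z": 0, "twist": 8, "gripper": 75},
    {"x": 0, "y": 0, "z": 0, "twist": 8, "gripper": 75},
    {"x": 0, "y": 0, "z": 0, "twist": 5.6, "gripper": 75},
    {"x": 13, "y": -18, "z": 0, "twist": 0, "gripper": 75},
    {"x": 22, "y": -30, "z": 0, "twist": 0, "gripper": 75},
    {"x": 22, "y": -30, "z": 0, "twist": 0, "gripper": 75},
    {"x": 22, "y": -30, "z": 0, "twist": 0, "gripper": 75},
  ],
)

```text
time_s: 23.15
ee_pos: [0.4993, 0.0918, 0.1647]
tool_rot: [2.345, 2.091, 0.001]
contact_force: [0.5, 0.7, -0.0]
width: 0.075
finger_force: 0.0
```

jog_arm(
  moves=[
    {"x": 22, "y": -30, "z": 0, "twist": 0, "gripper": 75},
    {"x": 22, "y": -30, "z": 0, "twist": 0, "gripper": 75},
    {"x": 22, "y": -30, "z": 0, "twist": 0, "gripper": 75},
    {"x": 22, "y": -30, "z": 0, "twist": 0, "gripper": 75},
    {"x": 13, "y": -20, "z": 0, "twist": 0, "gripper": 75},
    {"x": 5, "y": -8, "z": 0, "twist": 0, "gripper": 75},
    {"x": 0, "y": 0, "z": 0, "twist": 0, "gripper": 75},
    {"x": 0, "y": 0, "z": 0, "twist": 0, "gripper": 75},
  ],
)

```text
time_s: 23.95
ee_pos: [0.3661, 0.2129, 0.1643]
tool_rot: [2.344, 2.091, 0.001]
contact_force: [0.5, 0.6, 0.0]
width: 0.075
finger_force: 0.0
```

Run:
```python
from fit import *
from edge import edges
from go import plan
plan(.3668,.215,.002,83.15)
a=cam("top"); im=manip.get_image("top"); g=im.min(2).astype(np.float32)
print("plate top",edges(g,a,.6005,.0004,-.1196,.124,.164,.064,rng=.005))
for d in manip.cut_out("divider","top")[:2]: print(d["score"],fit(a,d["region"],lambda x,y,t:blk(x,y,t,.124,.164,.004,.06),[.6005,.0004,-.1196]))
c=cam("wrist"); w=manip.get_image("wrist")
for d in manip.cut_out("dish","wrist")[:1]: print(d["score"],d["rect"],fit(c,d["region"],lambda x,y,t:cyl(x,y,t,.029,.014),[.3668,.215,0]))
save("fin0",np.hstack([cv2.resize(im[110:230,290:430],(400,343),interpolation=cv2.INTER_CUBIC),cv2.resize(w,(400,343))]))
```

```text
t 23.95 at [0.3661 0.2129 0.1643] psi 83.46 tilt [ 7.e-04  0.e+00 -1.e+00] q [ 0.53  0.08 -0.36  1.13 -0.    2.21]
tool delta mm [  2.1   0.4 162.3] twist 0.31 w 0.075 F [0.5 0.6 0. ] ff 0.0
delta in final tool axes [  2.1   0.5 162.3]
plate top {'+x': (np.float64(0.2), array([0.2, 0.6]), np.float64(0.2), np.float64(16.8)), '-x': (np.float64(-1.0), array([-2.2,  2.2]), np.float64(-0.8), np.float64(0.1)), '+y': (np.float64(-1.4), array([-1.8, -1. ]), np.float64(-0.3), np.float64(9.1)), '-y': (np.float64(-0.6), array([-1. , -0.2]), np.float64(0.1), np.float64(17.7))}
0.7 (array([ 6.005e-01,  4.000e-04, -1.196e-01]), np.float64(0.0))
0.68 (array([ 6.01197291e-01,  1.99480493e-04, -1.31069275e-01]), np.float64(0.967007429200094))
0.62 [233.9, 143.7, 284.5, 199.6] (array([0.36726736, 0.21395591, 0.03656494]), np.float64(0.9671566172788595))
```

jog_arm(
  moves=[
    {"x": 1.7, "y": 0.7, "z": 30, "twist": 0.3, "gripper": 75},
    {"x": 0, "y": 0, "z": 35, "twist": 0, "gripper": 75},
    {"x": 0, "y": 0, "z": 35, "twist": 0, "gripper": 75},
    {"x": 0, "y": 0, "z": 30, "twist": 0, "gripper": 75},
    {"x": 0, "y": 0, "z": 15, "twist": 0, "gripper": 75},
    {"x": 0, "y": 0, "z": 10, "twist": 0, "gripper": 75},
    {"x": 0, "y": 0, "z": 5, "twist": 0, "gripper": 75},
    {"x": 0, "y": 0, "z": 0, "twist": 0, "gripper": 75},
  ],
  force=30,
)

```text
time_s: 24.95
ee_pos: [0.3664, 0.2147, 0.004]
tool_rot: [-2.35, -2.085, 0.0]
contact_force: [-0.5, 0.6, 0.9]
width: 0.0748
finger_force: 0.0
```

jog_arm(
  moves=[
    {"x": 0, "y": 0, "z": 3, "twist": 0, "gripper": 75},
    {"x": 0, "y": 0, "z": 0, "twist": 0, "gripper": 65},
    {"x": 0, "y": 0, "z": 0, "twist": 0, "gripper": 50},
    {"x": 0, "y": 0, "z": 0, "twist": 0, "gripper": 50},
    {"x": 0, "y": 0, "z": 0, "twist": 0, "gripper": 50},
    {"x": 0, "y": 0, "z": 0, "twist": 0, "gripper": 50},
    {"x": 0, "y": 0, "z": 0, "twist": 0, "gripper": 50},
    {"x": 0, "y": 0, "z": 0, "twist": 0, "gripper": 50},
  ],
)

```text
time_s: 25.75
ee_pos: [0.3666, 0.215, 0.0018]
tool_rot: [2.349, 2.085, 0.002]
contact_force: [-3.1, -1.5, 13.4]
width: 0.0572
finger_force: 29.3
```

View pics/fin0.png

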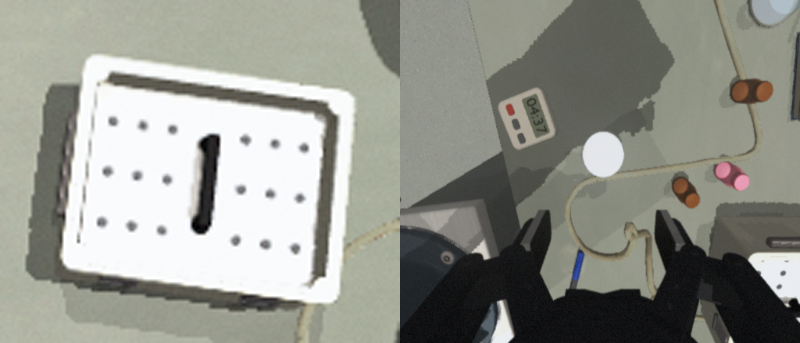

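The left crop shows the divider seated inside the rim with its handle at (205,183). The fingertips brush the bench (13 N), so I regrip 2.5 mm higher.

jog_arm(
  moves=[
    {"x": 0, "y": 0, "z": 0, "twist": 0, "gripper": 64},
    {"x": 0, "y": 0, "z": -3, "twist": 0, "gripper": 64},
    {"x": 0, "y": 0, "z": 0, "twist": 0, "gripper": 50},
    {"x": 0, "y": 0, "z": 0, "twist": 0, "gripper": 50},
    {"x": 0, "y": 0, "z": 0, "twist": 0, "gripper": 50},
    {"x": 0, "y": 0, "z": 0, "twist": 0, "gripper": 50},
    {"x": 0, "y": 0, "z": 0, "twist": 0, "gripper": 50},
    {"x": 0, "y": 0, "z": 0, "twist": 0, "gripper": 50},
  ],
)

```text
time_s: 26.55
ee_pos: [0.3665, 0.215, 0.005]
tool_rot: [2.35, 2.085, 0.002]
contact_force: [-6.0, -3.7, 23.5]
width: 0.0572
finger_force: 27.0
```

jog_arm(
  moves=[
    {"x": 0, "y": 0, "z": -10, "twist": 0, "gripper": 50},
    {"x": 0, "y": 0, "z": -30, "twist": 0, "gripper": 50},
    {"x": 0, "y": 0, "z": -40, "twist": 0, "gripper": 50},
    {"x": 0, "y": 0, "z": -40, "twist": 0, "gripper": 50},
    {"x": 0, "y": 0, "z": -30, "twist": 0, "gripper": 50},
    {"x": 0, "y": 0, "z": -5, "twist": 0, "gripper": 50},
    {"x": 0, "y": 0, "z": 0, "twist": 0, "gripper": 50},
    {"x": 0, "y": 0, "z": 0, "twist": 0, "gripper": 50},
  ],
)

```text
time_s: 27.35
ee_pos: [0.3658, 0.2146, 0.1582]
tool_rot: [-2.35, -2.085, 0.002]
contact_force: [-0.0, -0.7, -0.9]
width: 0.0568
finger_force: 32.2
```

Run:
```python
from fit import *
from go import plan
t=-.1196; q=np.array([.6008,.0003])+.0435*np.array([-np.sin(t),np.cos(t)]); print(q)
plan(*q,.16,83.15)
p=manip.get_state()["ee_pos"]; c=cam("wrist"); w=manip.get_image("wrist")
for d in manip.cut_out("dish","wrist")[:1]: print(d["score"],d["rect"],fit(c,d["region"],lambda x,y,t:cyl(x,y,t,.029,.014,p[2]-.004),[p[0],p[1],0]))
```

```text
[0.60599021 0.04348926]
t 27.35 at [0.3658 0.2146 0.1582] psi 83.17 tilt [-9.e-04 -6.e-04 -1.e+00] q [ 0.53  0.09 -0.37  1.11 -0.    2.22]
tool delta mm [-141.3  258.8   -1.9] twist 0.02 w 0.0568 F [-0.  -0.7 -0.9] ff 32.2
delta in final tool axes [-141.2  258.9   -1.8]
0.94 [209.9, 191.4, 311.8, 294.1] (array([0.36639383, 0.21407066, 0.02760901]), np.float64(0.9726046109247651))
```

jog_arm(
  moves=[
    {"x": -10, "y": 18, "z": 0, "twist": 0, "gripper": 50},
    {"x": -19, "y": 35, "z": 0, "twist": 0, "gripper": 50},
    {"x": -19, "y": 35, "z": 0, "twist": 0, "gripper": 50},
    {"x": -19, "y": 35, "z": 0, "twist": 0, "gripper": 50},
    {"x": -19, "y": 35, "z": 0, "twist": 0, "gripper": 50},
    {"x": -19, "y": 35, "z": 0, "twist": 0, "gripper": 50},
    {"x": -19, "y": 35, "z": 0, "twist": 0, "gripper": 50},
    {"x": -12, "y": 22, "z": 0, "twist": 0, "gripper": 50},
  ],
)

```text
time_s: 28.25
ee_pos: [0.5995, 0.0482, 0.1574]
tool_rot: [-2.35, -2.083, 0.003]
contact_force: [-0.4, 0.0, -0.1]
width: 0.057
finger_force: 32.2
```

jog_arm(
  moves=[
    {"x": -5, "y": 9, "z": 0, "twist": 0, "gripper": 50},
    {"x": 0, "y": 0, "z": 10, "twist": 0, "gripper": 50},
    {"x": 0, "y": 0, "z": 15, "twist": 0, "gripper": 50},
    {"x": 0, "y": 0, "z": 15, "twist": 0, "gripper": 50},
    {"x": 0, "y": 0, "z": 10, "twist": 0, "gripper": 50},
    {"x": 0, "y": 0, "z": 0, "twist": 0, "gripper": 50},
    {"x": 0, "y": 0, "z": 0, "twist": 0, "gripper": 50},
    {"x": 0, "y": 0, "z": 0, "twist": 0, "gripper": 50},
  ],
)

```text
time_s: 29.05
ee_pos: [0.6068, 0.0443, 0.1098]
tool_rot: [2.349, 2.085, 0.001]
contact_force: [-0.6, 0.4, 0.7]
width: 0.0567
finger_force: 32.2
```

```bash
python3 go.py .606 .0435 .069 83.15
```

```text
t 29.05 at [0.6068 0.0443 0.1098] psi 83.18 tilt [ 1.1e-03  1.0e-04 -1.0e+00] q [0.07 0.48 0.04 1.12 0.   1.76]
tool delta mm [-0.9 -0.8 40.7] twist 0.03 w 0.0567 F [-0.6  0.4  0.7] ff 32.2
delta in final tool axes [-0.9 -0.7 40.8]
```

jog_arm(
  moves=[
    {"x": -0.5, "y": -0.8, "z": 10, "twist": 0, "gripper": 50},
    {"x": 0, "y": 0, "z": 10, "twist": 0, "gripper": 50},
    {"x": 0, "y": 0, "z": 7, "twist": 0, "gripper": 50},
    {"x": 0, "y": 0, "z": 5, "twist": 0, "gripper": 50},
    {"x": 0, "y": 0, "z": 3, "twist": 0, "gripper": 50},
    {"x": 0, "y": 0, "z": 2, "twist": 0, "gripper": 50},
    {"x": 0, "y": 0, "z": 1, "twist": 0, "gripper": 50},
    {"x": 0, "y": 0, "z": 0, "twist": 0, "gripper": 50},
  ],
)

```text
time_s: 29.85
ee_pos: [0.6058, 0.0436, 0.0711]
tool_rot: [2.35, 2.085, 0.0]
contact_force: [0.1, -0.1, -0.2]
width: 0.0566
finger_force: 32.2
```

jog_arm(
  moves=[
    {"x": 0, "y": 0, "z": 1, "twist": 0, "gripper": 50},
    {"x": 0, "y": 0, "z": 0.7, "twist": 0, "gripper": 50},
    {"x": 0, "y": 0, "z": 0, "twist": 0, "gripper": 50},
    {"x": 0, "y": 0, "z": 0, "twist": 0, "gripper": 50},
    {"x": 0, "y": 0, "z": 0, "twist": 0, "gripper": 50},
    {"x": 0, "y": 0, "z": 0, "twist": 0, "gripper": 50},
    {"x": 0, "y": 0, "z": 0, "twist": 0, "gripper": 50},
    {"x": 0, "y": 0, "z": 0, "twist": 0, "gripper": 50},
  ],
)

```text
time_s: 30.65
ee_pos: [0.6058, 0.0436, 0.0694]
tool_rot: [2.35, 2.085, 0.0]
contact_force: [0.6, 0.5, 1.0]
width: 0.0564
finger_force: 32.4
```

jog_arm(
  moves=[
    {"x": 0, "y": 0, "z": 0.5, "twist": 0, "gripper": 50},
    {"x": 0, "y": 0, "z": 0, "twist": 0, "gripper": 50},
    {"x": 0, "y": 0, "z": 0, "twist": 0, "gripper": 50},
    {"x": 0, "y": 0, "z": 0, "twist": 0, "gripper": 50},
    {"x": 0, "y": 0, "z": 0, "twist": 0, "gripper": 50},
    {"x": 0, "y": 0, "z": 0, "twist": 0, "gripper": 50},
    {"x": 0, "y": 0, "z": 0, "twist": 0, "gripper": 50},
    {"x": 0, "y": 0, "z": 0, "twist": 0, "gripper": 50},
  ],
)

```text
time_s: 31.45
ee_pos: [0.6059, 0.0436, 0.0693]
tool_rot: [2.35, 2.085, 0.001]
contact_force: [-1.3, -0.3, 8.0]
width: 0.0569
finger_force: 33.0
```

Firm contact (8 N). Releasing and backing off.

jog_arm(
  moves=[
    {"x": 0, "y": 0, "z": 0, "twist": 0, "gripper": 60},
    {"x": 0, "y": 0, "z": 0, "twist": 0, "gripper": 66},
    {"x": 0, "y": 0, "z": 0, "twist": 0, "gripper": 70},
    {"x": 0, "y": 0, "z": 0, "twist": 0, "gripper": 70},
    {"x": 0, "y": 0, "z": -10, "twist": 0, "gripper": 70},
    {"x": 0, "y": 0, "z": -25, "twist": 0, "gripper": 70},
    {"x": 0, "y": 0, "z": -35, "twist": 0, "gripper": 70},
    {"x": 0, "y": 0, "z": -35, "twist": 0, "gripper": 70},
  ],
)

```text
time_s: 32.25
ee_pos: [0.6054, 0.0436, 0.1756]
tool_rot: [-2.35, -2.085, 0.0]
contact_force: [0.7, -0.1, 0.8]
width: 0.0699
finger_force: 0.0
```

jog_arm(
  moves=[
    {"x": 10, "y": -20, "z": 0, "twist": 0, "gripper": 70},
    {"x": 19, "y": -35, "z": 0, "twist": 0, "gripper": 70},
    {"x": 19, "y": -35, "z": 0, "twist": 0, "gripper": 70},
    {"x": 19, "y": -35, "z": 0, "twist": 0, "gripper": 70},
    {"x": 19, "y": -35, "z": 0, "twist": 0, "gripper": 70},
    {"x": 19, "y": -35, "z": 0, "twist": 0, "gripper": 70},
    {"x": 19, "y": -35, "z": 0, "twist": 0, "gripper": 70},
    {"x": 0, "y": 0, "z": 0, "twist": 0, "gripper": 70},
  ],
)

```text
time_s: 33.05
ee_pos: [0.3892, 0.1959, 0.1748]
tool_rot: [-2.346, -2.089, -0.001]
contact_force: [1.5, 0.4, 0.1]
width: 0.0699
finger_force: 0.0
```

Run:
```python
from fit import *
a=cam("top"); im=manip.get_image("top")
for l,f,p in(("dish",lambda x,y,t:cyl(x,y,t,.029,.014,.064),[.606,.0435,0]),("flask",lambda x,y,t:cyl(x,y,t,.0315,.004),[.59,.364,0]),("bottle",lambda x,y,t:cyl(x,y,t,.028,.105),[.756,.184,0])):
    for d in manip.cut_out(l,"top")[:2]: r,s=fit(a,d["region"],f,p); print(l,round(d["score"],2),np.round(d["rect"]),r[:2].round(4),round(s,3))
g=im.min(2).astype(np.float32)
from edge import edges
print("plate",edges(g,a,.6008,.0003,-.1196,.124,.164,.064,rng=.005))
s=manip.get_state();print(s["time_s"],s["ee_pos"],s["contact_force"])
```

```text
dish 0.75 [327. 154. 356. 187.] [0.6066 0.043 ] 0.955
flask 0.81 [166. 161. 199. 188.] [0.601  0.3656] 0.894
bottle 0.66 [257.  79. 284. 116.] [0.7555 0.1831] 0.758
bottle 0.36 [310. 132. 412. 218.] [0.756 0.184] 0.0
plate {'+x': (np.float64(0.2), array([-0.2,  0.2]), np.float64(0.1), np.float64(17.1)), '-x': (np.float64(-0.2), array([-1.4,  3. ]), np.float64(0.4), np.float64(0.1)), '+y': (np.float64(-1.4), array([-1.8, -1. ]), np.float64(-0.2), np.float64(8.7)), '-y': (np.float64(-0.6), array([-1. , -0.2]), np.float64(0.0), np.float64(17.7))}
33.25 [0.39286265 0.19391466 0.17424775] [-0.7808844   0.53094591  0.0342076 ]
```

The dish lies at (0.607, 0.043), flat and beside the handle. The divider is unmoved, and so are the flask and bottle. Handing in.

```bash
python3 -c "
from plant import manip; print(manip.job_done())"
```

```text
the job is handed in; nothing more can be done
None
```

I packed the box in the order asked and handed the job in at about 33 s: vial upright in the empty bay, divider seated on the posts, petri dish flat beside the handle, flask and bottle left where they were; no verdict came back.

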